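# Seat a label holder in the sprung bracket of a test frame

### The job

Take the yellow label holder out of the wooden rack and slide its lower edge down behind the lip of the red bracket on the aluminium crossbar. Press it fully home against the spring strip hidden in the bracket, square and upright, and finish while still holding it pressed home: do not let go, the spring would push it out again. Leave the other holders, the weights, the hangers and the cup where they stand.

Things in the scene. Friction and masses are not known exactly. Their poses are not given: they have to be found in the camera images.
- holder_yellow: label holder to fit: upright white plate 60 mm wide (y), 6 thick (x), 80 tall (z), about 60 g, yellow card on both like faces (either way round is right). Its top 16 mm is a yellow grip bar 12 mm thick: grip it from above across the thickness. The lowest 4 mm are only 4 mm thick. Stands upright in any of the three rack slots, foot 10 mm above the table. Origin: centre of its underside
- rack: wooden rack fixed to the table, 180 mm (x) by 85 mm (y), 34 mm tall, yaw varies; three slots along y at x = -60, 0, +60 mm, each 7.5 mm wide, 63 mm long, 24 mm deep, with its floor 10 mm above the table, each holding one upright label holder. Origin: centre of its underside on the table
- bracket: red label bracket fixed to the far face of the crossbar; its x points from crossbar to lip. An upward-open channel 9 mm wide (x -4.5 to 4.5 mm) and 90 mm long (y -45 to 45 mm, between end cheeks 97 mm high). Back plate on the -x side, up to 107 mm above the table; lip on the +x side, see mouth. Channel floor at 61 mm. Origin: on the table under the middle of the channel, z up
- mouth (a point): middle of the channel's mouth, 90 mm above the table, where the 3 mm thick upright lip ends; above it the lip flares outwards (+x) at about 45 degrees up to 99 mm height, a lead-in about 9 mm wide. Axes as the bracket's
- seat (a joint): travel (m) of the black spring strip (86 x 8 mm) in the channel, pressed down by the holder's foot: 0 = up, top 78 mm above the table (12 mm below the mouth); 0.008 = on its stop, top 70 mm above the table: the holder is home. The spring pushes up with about 3 N at first and 7 N at the stop, where the force rises sharply; it springs back when let go
- crossbar: aluminium beam 260 mm long (its y), 40 by 40 mm, on two feet fixed to the table; its top is 105 mm above the table and its middle line 30 mm to the -x side of the channel. The bracket may sit anywhere along it; yaw varies. Origin: on the table, on the line under the channel, at half its length
- holder_blue: label holder exactly like the yellow one in size and shape, but with blue grip bar and blue cards; stands in the rack; leave it there. Origin at the centre of its underside
- holder_green: label holder exactly like the yellow one in size and shape, but with green grip bar and green cards; stands in the rack; leave it there. Origin at the centre of its underside
- weight0: dark steel disc weight, 60 mm across, 12 mm thick, lying near the robot; leave alone. Origin at the centre of its underside
- weight1: dark steel disc weight, 60 mm across, 12 mm thick, lying farther away; leave alone. Origin at the centre of its underside
- hanger0: steel weight hanger on the left: disc foot 56 mm across with an upright 5 mm rod, 175 mm tall, hooked at the top; leave alone. Origin at the centre of its underside
- hanger1: steel weight hanger on the right, as hanger0; leave alone. Origin at the centre of its underside
- cup: blue cup, 70 mm across, 80 mm tall, mouth up, at the back; leave alone. Origin at the centre of its underside

How it is judged:
By the outcome, as a careful person would: the job done as asked, in the order asked, and still so for the second after the job is handed in, while the arm keeps its last pose, push and grip.
It also fails if it takes over 43 s, if anything falls off the work surface, if the arm or the gripper's body presses on something with over 40 N, if the wrist force passes 120 N, or if a joint passes its speed limit or range.

### The arm

A 7-joint arm with a two-finger parallel gripper is mounted at the origin on the work surface. World frame = base frame: x ahead of the robot, y to its left, z up, the work surface at z = 0. Lengths are in m, angles in rad, forces in N, time in s.
With the tool pointing down it reaches from about 0.4 to 0.85 m from the base axis. Payload 10.4 kg.
Tool frame: the origin (TCP) lies on the front face of the gripper's body, between the roots of the fingers; the fingertips stand 70 mm ahead of it and the grasp point (between the pads) lies 51 mm ahead of it (grasp_offset is the distance from the TCP to the grasp point, in m); z points along the fingers, y is the direction in which the jaws open and shut (so a half turn about z gives the same grasp; the last joint's range is limited). The gripper opens to 87 mm and grips with 3 to 60 N. Pads are 19 mm wide; open, the fingers measure 117 mm over their backs; the gripper's body (75 mm by 190 mm) begins 51 mm behind the grasp point.
Start: joints at [1.271, 0.332, -0.065, 1.46, 0.022, 1.35, -0.088], TCP at [0.171, -0.601, 0.292] pointing down, gripper open.
Joint ranges: [-2.6, 2.6], [-0.5, 2.12], [-1.47, 1.34], [0.16, 2.42], [-1.27, 4.41], [0.06, 2.06], [-2.6, 2.6]. Speed limits (rad/s): [2.22, 2.22, 2.79, 2.79, 3.14, 3.14, 3.14].

### API

Orientations are given as a unit quaternion [x, y, z, w].
In Python, from bench import * gives the robot as it stands. The module is installed in compiled form; this text tells all that it offers.
- The arm moves only by the tool arm_command, never from a script. Its argument "commands" is a list of rows, each a list of 3 entries, a list of its own where there are three numbers: the opening in per cent of the stroke, from 0 (shut) to 100 (fully open), then the shift along the tool's x, y, z in m, then the turn, a rotation vector about the tool's x, y, z in rad. A call has exactly 10 rows; each row is the pose to reach, as a shift and turn from the pose commanded when the call began, along the tool's axes at that moment; what a row does not reach only later rows make up. A row lasts 1/12 s, in which the tool goes at most 41.7 mm and 7.16 degrees, less where a joint would pass 70% of its speed; a pose out of reach is approached as far as the arm can. A call with a gripper value outside its range is refused whole. The fingers move at their own pace and stop on an object; "squeeze" is the grip in N (left out, the last holds). Time passes only in rows, so rows that repeat a pose let the fingers close, or fill a call up. It gives the time, the measured TCP pose, the force and the opening at its end, in the units of the state.
- read_state(): the state, without advancing time (a new reading comes with each control period).
- camera(name): name is "side" or "top"; returns a dict with "pixels" (480x640x3 uint8, red, green, blue), "fx", "fy", "cx", "cy" (pixels), "rvec" (rotation vector, rad) and "tvec" (3), from world to camera coordinates, as OpenCV has them. Camera axes: x right, y down, z forward; pixel columns grow to the right and rows downward; lengths in m; the calibration is good to about 2 mm. A picture is of the moment at which its call begins. There is no depth.
- close_job(): hands the job in, once; it reports no verdict.
The state is a dict: "time": time; "joint_positions": joint angles; "joint_vel": joint speeds; "joint_torque": joint torques, N m; "ee_pos": TCP position; "eef_rot": TCP orientation; "ft_force": force on the tool from outside, world axes, zero at the start; "torque": the same for the moment, N m; "width": finger opening in m.
Only numpy, scipy, OpenCV 4.12 (cv2) and the standard library are available. Lean on these libraries where they do the work, as an engineer would, in place of code of your own. Each camera call takes 0.05 s, during which the arm holds its last target.

## Working session

There is one attempt and no reset: what is moved stays moved. The work goes in short steps, Python scripts to look and compute and a tool call to move; the robot and the scene stay as the last step left them, time stands still between calls to the robot, and variables do not carry over. Pictures are saved under pics/ and viewed, and the job is handed in when it is done.

Besides the shell and the picture viewer there is one more tool, called in YAML: its name, and indented under it one key for each argument. arm_command: Moves the arm, as the interface text tells. Its arguments: {"type":"object","properties":{"commands":{"type":"array","items":{"type":"array"}},"squeeze":{"type":"number"}},"required":["commands"]}

```bash
mkdir -p pics
python3 - <<'E'
from bench import *
import cv2
s=read_state()
for k,v in s.items(): print(k,v)
for n in("side","top"):
    c=camera(n); cv2.imwrite(f"pics/{n}0.png",c["pixels"][:,:,::-1]); print(n,{k:v for k,v in c.items() if k!="pixels"})
E
```

```text
time 0.0
joint_positions [ 1.27141105  0.33289912 -0.06469023  1.46093978  0.02160743  1.34989977
 -0.08849585]
joint_vel [ 2.72717923e-04 -1.92319605e-03  3.17803181e-05 -9.23632686e-04
  1.36148325e-05 -5.97320176e-05 -1.58158985e-04]
joint_torque [ 9.24808091e-06 -6.23243737e+01  2.48102011e-02 -3.89897239e+01
 -6.12826715e-02  4.00313688e-02  1.35512933e-04]
ee_pos [ 0.17070319 -0.60093792  0.29143756]
eef_rot [ 9.90437546e-01  1.37959931e-01 -1.38107415e-04 -7.11882456e-04]
ft_force [-0.00020173  0.0105786  -0.03277663]
torque [ 0.01360912  0.04215445 -0.0656093 ]
width 0.08712189335307595
side {'fx': 449.4848849712342, 'fy': 449.4848849712342, 'cx': 316.06260979184253, 'cy': 241.65378629351216, 'rvec': array([ 2.22141614, -0.67808305,  0.30069071]), 'tvec': array([-0.4692924 ,  0.26821587,  1.00073828])}
top {'fx': 600.4761627543853, 'fy': 600.4761627543853, 'cx': 317.26400013773093, 'cy': 239.06433386105462, 'rvec': array([ 2.09941884, -2.12356675,  0.19530449]), 'tvec': array([0.00831703, 0.56772292, 1.57687848])}
```

View pics/side0.png

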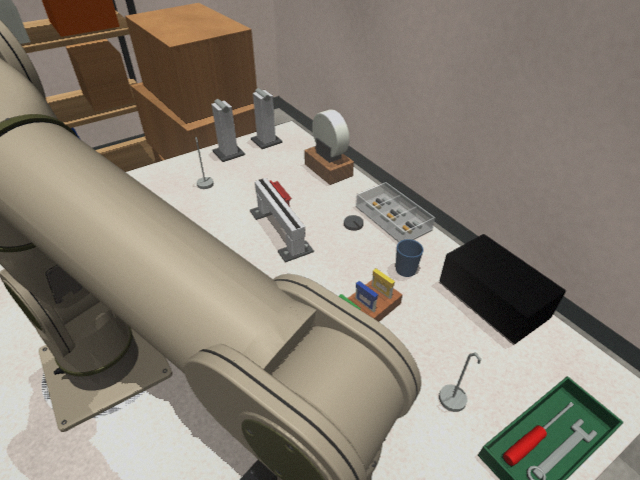

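View pics/top0.png

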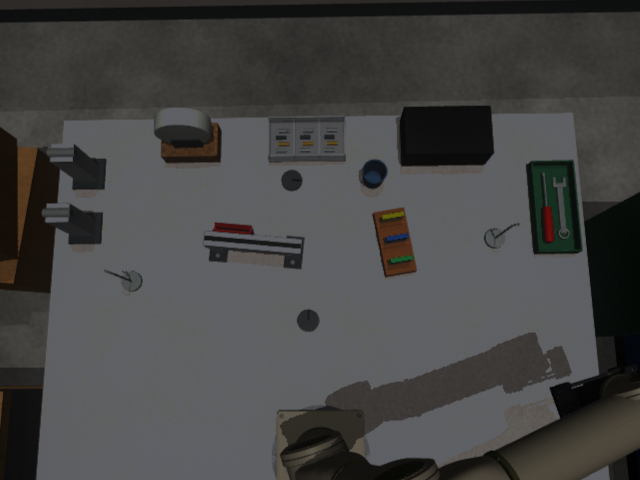

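The top view shows the rack at about (395,242), with yellow in the far slot at (393,215). The crossbar is at (254,245), and the red bracket is on its far side at (233,229). I'll zoom in for detail.

Run:
```python
import cv2,numpy as np
t=cv2.imread("pics/top0.png"); 
def crop(im,x0,y0,w,h,f,n):
    c=np.clip(im[y0:y0+h,x0:x0+w].astype(float)*(2 if 'top' in n else 1),0,255).astype('uint8')
    cv2.imwrite(n,cv2.resize(c,None,fx=f,fy=f,interpolation=cv2.INTER_CUBIC))
crop(t,360,195,80,90,6,"pics/top0_rack.png")
crop(t,195,210,120,70,6,"pics/top0_br.png")
s=cv2.imread("pics/side0.png")
crop(s,240,170,180,150,4,"pics/s0.png")
```

```text
(no output)
```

View pics/top0_rack.png

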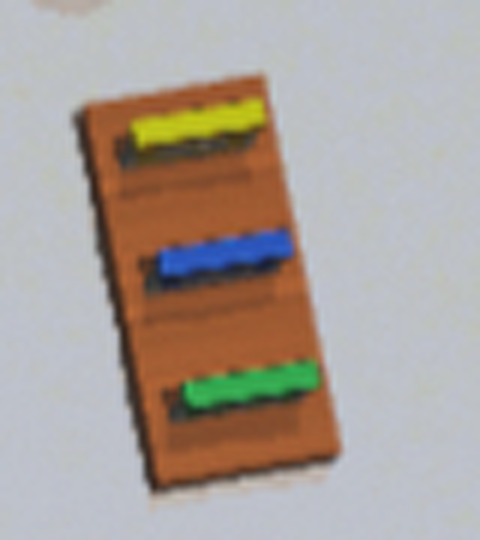

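View pics/top0_br.png

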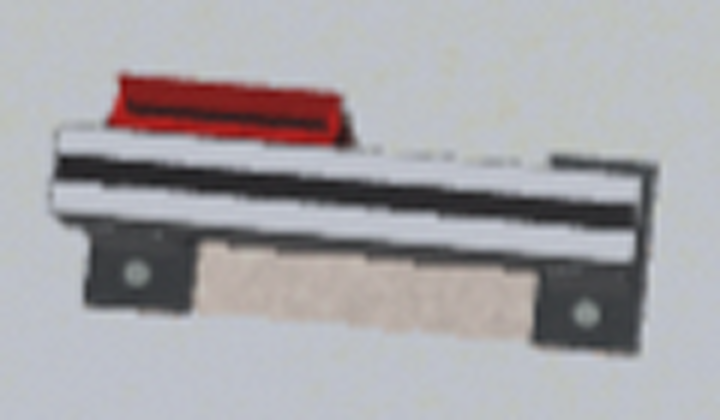

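View pics/s0.png

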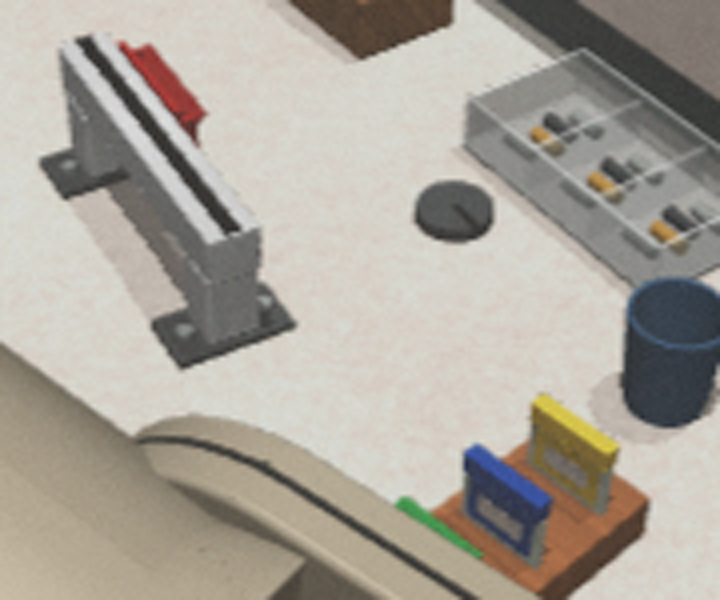

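```bash
cat > h.py <<'E'
import numpy as np,cv2
from scipy.optimize import least_squares
import json
K={"side":(449.4848849712342,316.06260979184253,241.65378629351216,[2.22141614,-0.67808305,0.30069071],[-0.4692924,0.26821587,1.00073828]),
"top":(600.4761627543853,317.26400013773093,239.06433386105462,[2.09941884,-2.12356675,0.19530449],[0.00831703,0.56772292,1.57687848])}
def proj(P,n):
    f,cx,cy,r,t=K[n]
    return cv2.projectPoints(np.array(P,float).reshape(-1,3),np.array(r),np.array(t),np.array([[f,0,cx],[0,f,cy],[0,0,1.]]),None)[0].reshape(-1,2)
def ray(uv,n,z):
    f,cx,cy,r,t=K[n]; R=cv2.Rodrigues(np.array(r))[0]; c=-R.T@np.array(t)
    d=R.T@np.array([(uv[0]-cx)/f,(uv[1]-cy)/f,1]); return c+d*(z-c[2])/d[2]
def W(p,L):
    x,y,a=p; L=np.array(L,float).reshape(-1,3); c,s=np.cos(a),np.sin(a)
    return np.c_[x+c*L[:,0]-s*L[:,1],y+s*L[:,0]+c*L[:,1],L[:,2]]
def fit(L,uv,n,p0):
    uv=np.array(uv); f=lambda p:(proj(W(p,L),n)-uv).ravel()
    r=least_squares(f,p0,loss='soft_l1'); return r.x,r.fun.reshape(-1,2)
def un(x,y,ox,oy,f): return ((x+.5)/f-.5+ox,(y+.5)/f-.5+oy)
E
python3 - <<'E'
from h import *
np.set_printoptions(precision=4,suppress=True)
for n in K:
    f,cx,cy,r,t=K[n]; print(n,-cv2.Rodrigues(np.array(r))[0].T@np.array(t))
A=lambda x,y:un(x,y,360,195,6)
# rack corners, yellow bar corners (top, z .09)
L=[[.09,.0425,.034],[.09,-.0425,.034],[-.09,-.0425,.034],[-.09,.0425,.034]]
uv=[A(85,103),A(264,75),A(340,455),A(155,484)]
for q in uv: print(ray(q,"top",.034))
p,e=fit(L,uv,"top",[.5,-.2,0]); print("rack",p,e.ravel())
B=lambda s:[[s+.006,.03,.09],[s+.006,-.03,.09],[s-.006,-.03,.09],[s-.006,.03,.09]]
for nm,s,q in(("y",.06,[(132,122),(264,98),(267,120),(137,147)]),("b",0,[(160,252),(292,230),(294,254),(163,278)]),("g",-.06,[(184,382),(318,362),(320,384),(188,407)])):
    p,e=fit(B(s),[A(*k) for k in q],"top",p); print(nm,p,W(p,[[s,0,.01]]),e.ravel())
    print(" yellow proj side",proj(W(p,B(s)),"side").ravel())
A=lambda x,y:un(x,y,195,210,6)
# crossbar top
L=[[-.01,.13,.105],[-.01,-.13,.105],[-.05,-.13,.105],[-.05,.13,.105]]
uv=[A(55,125),A(640,170),A(636,265),A(50,213)]
p,e=fit(L,uv,"top",[.5,.2,0]); print("bar",p,e.ravel())
# flare edge z=.099 ,x=.0165?
for q in((120,75),(342,95),(105,126),(330,145),(128,105),(327,128)):
    for z in(.099,.09,.107):
        w=ray(A(*q),"top",z); d=w[:2]-p[:2]; c,s=np.cos(p[2]),np.sin(p[2]); print(q,z,w,"inbar",c*d[0]+s*d[1],-s*d[0]+c*d[1])
E
```

```text
side [ 0.0751 -0.7307  0.8684]
top [ 0.2469 -0.0179  1.6576]
[ 0.6476 -0.1557  0.034 ]
[ 0.6599 -0.2389  0.034 ]
[ 0.4817 -0.2666  0.034 ]
[ 0.4695 -0.1823  0.034 ]
rack [ 0.5647 -0.2109  0.1501] [-0.0983  0.1187  0.1818 -0.0521 -0.08   -0.1155  0.0006  0.0506]
y [ 0.5655 -0.2128  0.1815] [[ 0.6245 -0.202   0.01  ]] [-0.0964 -0.0702 -0.1967 -0.2857  0.2816  0.3162  0.0175  0.0417]
 yellow proj side [375.6068 267.4052 395.1452 280.3236 391.9561 282.9431 372.3995 269.8738]
b [ 0.5643 -0.212   0.1597] [[ 0.5643 -0.212   0.01  ]] [-0.3079 -0.0312 -0.1476 -0.1579  0.4152  0.1931  0.0563 -0.0048]
 yellow proj side [358.8094 279.9087 378.0398 293.8984 374.5612 296.6179 355.3274 282.4637]
g [ 0.5651 -0.2121  0.1476] [[ 0.5057 -0.2209  0.01  ]] [-0.1838 -0.1388 -0.1451 -0.3738  0.3764  0.384  -0.0284  0.1271]
 yellow proj side [341.1954 292.6525 360.1976 307.6457 356.4567 310.4936 337.4634 295.3214]
bar [ 0.5829  0.1707 -0.0953] [ 0.3755  0.0002  0.4657  0.4052 -0.241  -0.5459 -0.6364  0.102 ]
(120, 75) 0.099 [0.609  0.2749 0.099 ] inbar 0.016080323618029753 0.10622983796230548
(120, 75) 0.09
[... 768 characters left out ...]
30, 145) 0.09 [0.5778 0.1821 0.09  ] inbar -0.006091595965557658 0.0108733776568827
(330, 145) 0.107 [0.5743 0.1799 0.107 ] inbar -0.009457647900386841 0.008373014927472328
(128, 105) 0.099 [0.5953 0.271  0.099 ] inbar 0.0027943589103846932 0.10105796147274668
(128, 105) 0.09 [0.5973 0.2727 0.09  ] inbar 0.004637987868263291 0.10291009075361887
(128, 105) 0.107 [0.5935 0.2695 0.107 ] inbar 0.0011555776144925086 0.0994116243341936
(327, 128) 0.099 [0.5837 0.1824 0.099 ] inbar -0.00032793162686698557 0.0117023047046684
(327, 128) 0.09 [0.5856 0.1835 0.09  ] inbar 0.0014976678988075877 0.013038456456694648
(327, 128) 0.107 [0.5819 0.1813 0.107 ] inbar -0.0019506867607998876 0.010514614258422822
```

```bash
cat >> h.py <<'E'
from scipy.spatial.transform import Rotation as Ro
def go(tgt,theta,tcp=None):
    from bench import read_state
    s=read_state(); R=Ro.from_quat(s["eef_rot"]); 
    Rt=Ro.from_matrix(np.c_[[np.cos(theta),np.sin(theta),0],[np.sin(theta),-np.cos(theta),0],[0,0,-1]])
    print("t",s["time"],"pos",s["ee_pos"],"F",s["ft_force"],"w",s["width"])
    print("shift",R.inv().apply(np.array(tgt)-s["ee_pos"]).round(4),"turn",(R.inv()*Rt).as_rotvec().round(4))
E
python3 - <<'E'
from h import *
go([.6235,-.202,.29],.155+np.pi/2)
E
```

```text
t 0.1 pos [ 0.17071592 -0.60097182  0.29153128] F [ 0.36239805  0.09866642 -0.25320991] w 0.08740291564180333
shift [ 0.5446 -0.26    0.0018] turn [-1.100e-03 -9.000e-04 -1.449e+00]
```

arm_command:
  commands:
    - [45,[0.01,-0.005,0],[0,0,-0.03]]
    - [45,[0.035,-0.016,0],[0,0,-0.1]]
    - [45,[0.067,-0.032,0],[0,0,-0.19]]
    - [45,[0.1,-0.048,0],[0,0,-0.28]]
    - [45,[0.135,-0.064,0],[0,0,-0.37]]
    - [45,[0.17,-0.081,0],[0,0,-0.46]]
    - [45,[0.205,-0.098,0],[0,0,-0.55]]
    - [45,[0.24,-0.115,0],[0,0,-0.65]]
    - [45,[0.275,-0.131,0],[0,0,-0.74]]
    - [45,[0.3,-0.143,0],[0,0,-0.82]]
  squeeze: 40

```text
time: 0.93
ee_pos: [0.4232, -0.3777, 0.2924]
eef_rot: [0.851, 0.526, 0.001, -0.0]
ft_force: [0.6, -0.2, -0.6]
width: 0.0399
```

Run:
```python
from h import *
go([.6235,-.202,.25],.155+np.pi/2)
```

```text
t 0.9333 pos [ 0.42324796 -0.37766058  0.29236901] F [ 0.56267974 -0.17038269 -0.64432401] w 0.039932717413080694
shift [0.2467 0.1004 0.0426] turn [ 0.0007 -0.0007 -0.6191]
```

arm_command:
  commands:
    - [45,[0.02,0.008,0.003],[0,0,-0.05]]
    - [45,[0.05,0.02,0.008],[0,0,-0.12]]
    - [45,[0.085,0.034,0.014],[0,0,-0.21]]
    - [45,[0.12,0.048,0.02],[0,0,-0.3]]
    - [45,[0.155,0.063,0.027],[0,0,-0.39]]
    - [45,[0.19,0.077,0.033],[0,0,-0.48]]
    - [45,[0.22,0.089,0.038],[0,0,-0.56]]
    - [45,[0.24,0.097,0.041],[0,0,-0.61]]
    - [45,[0.2465,0.1005,0.0425],[0,0,-0.619]]
    - [45,[0.2465,0.1005,0.0425],[0,0,-0.619]]

```text
time: 1.77
ee_pos: [0.623, -0.2062, 0.2486]
eef_rot: [0.653, 0.757, 0.0, -0.001]
ft_force: [0.0, -0.4, 0.7]
width: 0.039
```

Run:
```python
from h import *
from bench import *
go([.6235,-.202,.133],.155+np.pi/2)
t=camera("top")["pixels"][:,:,::-1];s=camera("side")["pixels"][:,:,::-1]
cv2.imwrite("pics/t1.png",np.clip(cv2.resize(t[150:310,330:490],None,fx=3.75,fy=3.75).astype(float)*2,0,255))
cv2.imwrite("pics/s1.png",cv2.resize(s[170:320,290:450],None,fx=4,fy=4))
```

```text
t 1.7667 pos [ 0.62301804 -0.20620257  0.24860701] F [ 0.03279383 -0.41504568  0.66322394] w 0.039047282998824186
shift [0.0039 0.0012 0.1156] turn [-0.0008 -0.0015 -0.0071][ WARN:0@13.780] global loadsave.cpp:1063 imwrite_ Unsupported depth image for selected encoder is fallbacked to CV_8U.
```

View pics/s1.png

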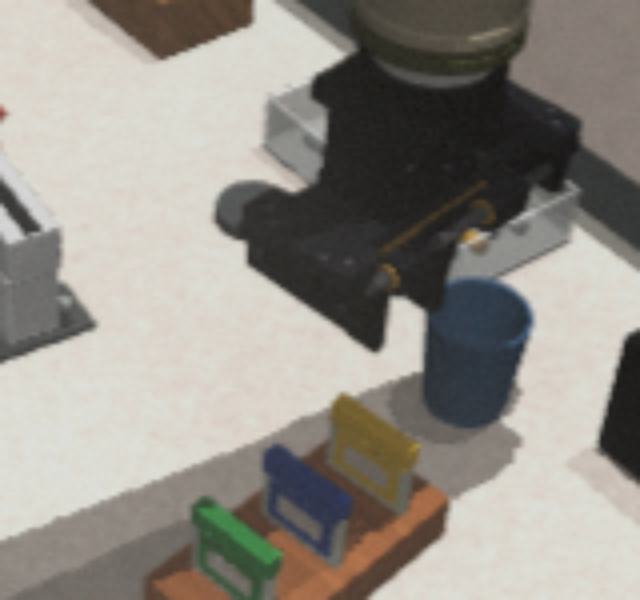

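View pics/t1.png

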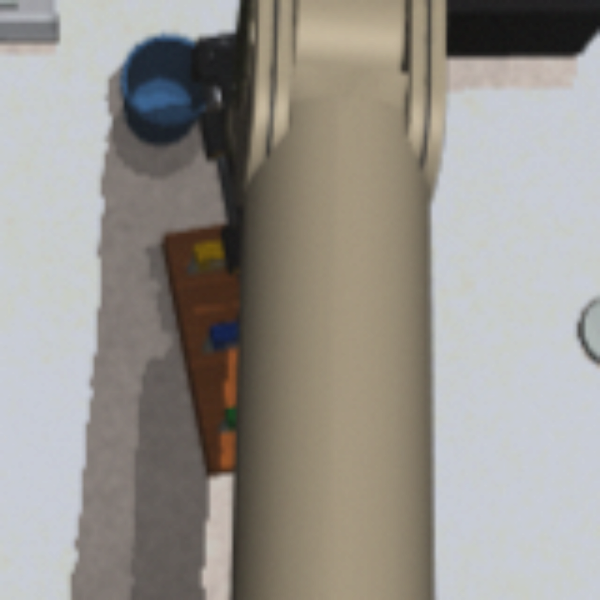

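Both fingers are over the yellow holder and the blue and green bars are clear of them. Next I'll descend part of the way and recheck.

arm_command:
  commands:
    - [45,[0.001,0,0.01],[0,0,-0.003]]
    - [45,[0.002,0.0005,0.02],[0,0,-0.003]]
    - [45,[0.003,0.001,0.03],[0,0,-0.003]]
    - [45,[0.003,0.001,0.04],[0,0,-0.003]]
    - [45,[0.003,0.001,0.045],[0,0,-0.003]]
    - [45,[0.003,0.001,0.048],[0,0,-0.003]]
    - [45,[0.003,0.001,0.05],[0,0,-0.003]]
    - [45,[0.003,0.001,0.05],[0,0,-0.003]]
    - [45,[0.003,0.001,0.05],[0,0,-0.003]]
    - [45,[0.003,0.001,0.05],[0,0,-0.003]]

```text
time: 2.7
ee_pos: [0.6231, -0.2052, 0.2003]
eef_rot: [0.653, 0.757, 0.0, 0.0]
ft_force: [-0.6, -0.1, -0.6]
width: 0.0393
```

Run:
```python
from h import *
from bench import *
go([.6235,-.202,.133],.155+np.pi/2)
s=camera("side")["pixels"][:,:,::-1]
cv2.imwrite("pics/s2.png",cv2.resize(s[190:310,310:430],None,fx=5,fy=5,interpolation=2))
```

```text
t 2.7 pos [ 0.62305464 -0.20515665  0.20025273] F [-0.63133395 -0.06960206 -0.63721375] w 0.039288988805330154
shift [0.0031 0.0009 0.0673] turn [ 0.0008  0.0004 -0.007 ]
```

View pics/s2.png

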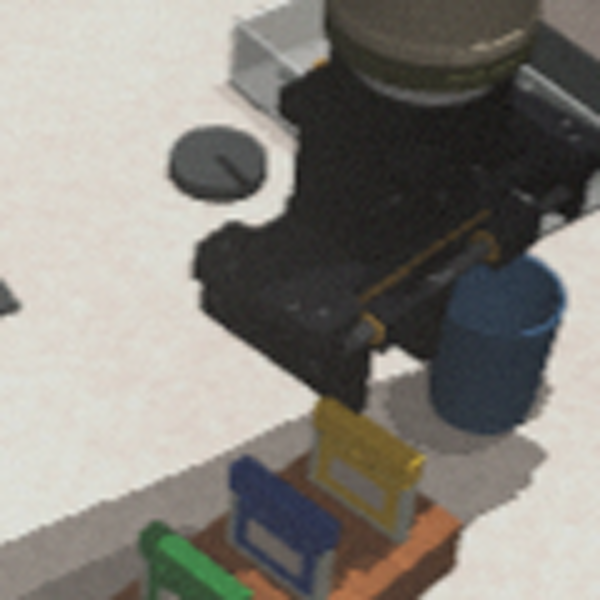

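The near finger is just on the blue side of the yellow bar, so the alignment agrees. I'll go down to grasp height.

arm_command:
  commands:
    - [45,[0.002,0.001,0.01],[0,0,-0.005]]
    - [45,[0.003,0.001,0.02],[0,0,-0.007]]
    - [45,[0.004,0.001,0.03],[0,0,-0.007]]
    - [45,[0.004,0.001,0.04],[0,0,-0.007]]
    - [45,[0.004,0.001,0.05],[0,0,-0.007]]
    - [45,[0.004,0.001,0.058],[0,0,-0.007]]
    - [45,[0.004,0.001,0.064],[0,0,-0.007]]
    - [45,[0.004,0.001,0.067],[0,0,-0.007]]
    - [45,[0.004,0.001,0.067],[0,0,-0.007]]
    - [45,[0.004,0.001,0.067],[0,0,-0.007]]

```text
time: 3.58
ee_pos: [0.6234, -0.2011, 0.133]
eef_rot: [0.65, 0.76, 0.0, 0.0]
ft_force: [0.1, 0.2, 1.0]
width: 0.0393
```

Run:
```python
from h import *
from bench import *
go([.6235,-.202,.133],.155+np.pi/2)
s=camera("side")["pixels"][:,:,::-1]
cv2.imwrite("pics/s3.png",cv2.resize(s[200:310,320:430],None,fx=5.4,fy=5.4,interpolation=2))
```

```text
t 3.5833 pos [ 0.6233727  -0.20106562  0.13295369] F [0.14186163 0.22147763 1.022366  ] w 0.03929360098860116
shift [-0.0009 -0.     -0.    ] turn [ 0.0003  0.0001 -0.0001]
```

View pics/s3.png

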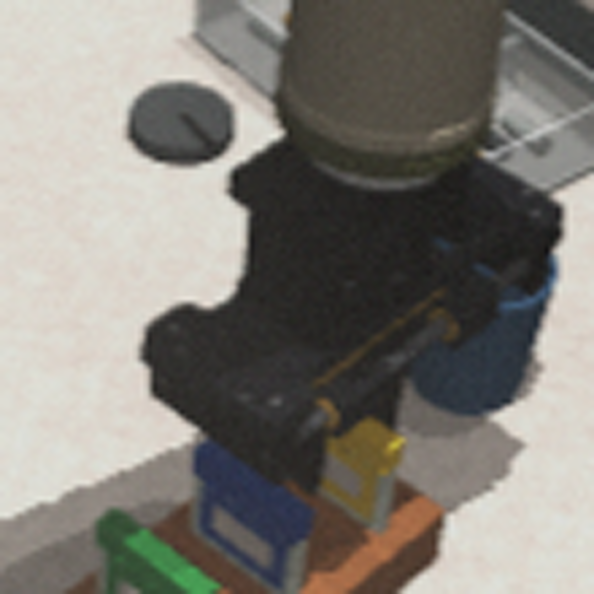

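The fingers straddle the yellow bar and don't touch anything else, so I'll close.

arm_command:
  commands:
    - [25,[0,0,0],[0,0,0]]
    - [20,[0,0,0],[0,0,0]]
    - [15,[0,0,0],[0,0,0]]
    - [10,[0,0,0],[0,0,0]]
    - [5,[0,0,0],[0,0,0]]
    - [0,[0,0,0],[0,0,0]]
    - [0,[0,0,0],[0,0,0]]
    - [0,[0,0,0],[0,0,0]]
    - [0,[0,0,0],[0,0,0]]
    - [0,[0,0,0],[0,0,0]]
  squeeze: 40

```text
time: 4.47
ee_pos: [0.6233, -0.201, 0.1329]
eef_rot: [0.65, 0.76, 0.0, 0.0]
ft_force: [1.3, 0.5, 0.7]
width: 0.0117
```

Width is 11.7 mm, so it has the bar. Lifting straight up.

arm_command:
  commands:
    - [0,[0,0,-0.004],[0,0,0]]
    - [0,[0,0,-0.012],[0,0,0]]
    - [0,[0,0,-0.022],[0,0,0]]
    - [0,[0,0,-0.035],[0,0,0]]
    - [0,[0,0,-0.05],[0,0,0]]
    - [0,[0,0,-0.07],[0,0,0]]
    - [0,[0,0,-0.09],[0,0,0]]
    - [0,[0,0,-0.115],[0,0,0]]
    - [0,[0,0,-0.135],[0,0,0]]
    - [0,[0,0,-0.145],[0,0,0]]

```text
time: 5.3
ee_pos: [0.6237, -0.2011, 0.2822]
eef_rot: [0.65, 0.76, 0.001, 0.002]
ft_force: [0.2, 0.2, -0.0]
width: 0.0118
```

Run:
```python
from h import *
from bench import *
go([.591,.2274,.29],-.097+np.pi/2)
s=camera("side")["pixels"][:,:,::-1]
cv2.imwrite("pics/s4.png",cv2.resize(s[170:310,310:450],None,fx=4.2,fy=4.2,interpolation=2))
```

```text
t 5.3 pos [ 0.6237399  -0.20107759  0.28224407] F [ 0.1625563   0.22241139 -0.01230679] w 0.011808709665865882
shift [ 0.4284  0.0338 -0.0086] turn [0.0039 0.0017 0.2518]
```

View pics/s4.png

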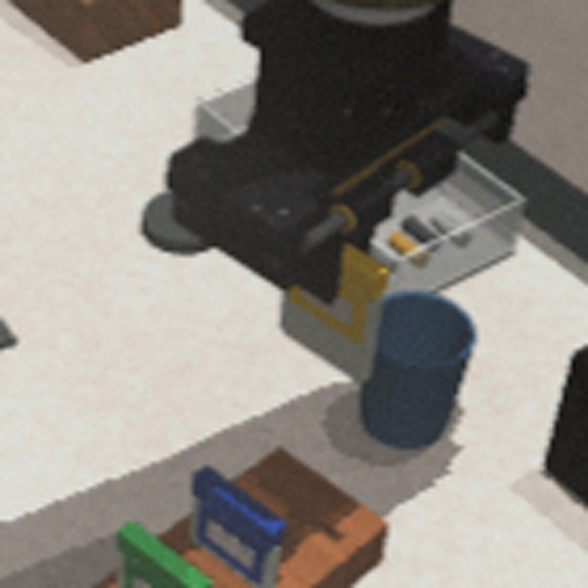

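Yellow is out of the rack and upright, and blue and green are undisturbed. Next I'll move it across to the bracket.

arm_command:
  commands:
    - [0,[0.008,0.001,0],[0,0,0.005]]
    - [0,[0.025,0.002,0],[0,0,0.015]]
    - [0,[0.05,0.004,-0.002],[0,0,0.03]]
    - [0,[0.08,0.006,-0.004],[0,0,0.05]]
    - [0,[0.11,0.009,-0.006],[0,0,0.065]]
    - [0,[0.14,0.011,-0.008],[0,0,0.08]]
    - [0,[0.17,0.013,-0.009],[0,0,0.1]]
    - [0,[0.2,0.016,-0.009],[0,0,0.115]]
    - [0,[0.23,0.018,-0.009],[0,0,0.135]]
    - [0,[0.26,0.02,-0.009],[0,0,0.15]]

```text
time: 6.18
ee_pos: [0.6016, 0.0608, 0.2851]
eef_rot: [0.706, 0.709, -0.001, -0.001]
ft_force: [0.0, -0.2, -1.1]
width: 0.0117
```

Run:
```python
from h import *
go([.591,.2274,.29],-.097+np.pi/2)
```

```text
t 6.1833 pos [0.60161452 0.06078221 0.28512376] F [ 0.01381041 -0.16832645 -1.14408324] w 0.011694677960012967
shift [ 0.1667 -0.01   -0.0049] turn [-0.0024  0.0004  0.101 ]
```

arm_command:
  commands:
    - [0,[0.025,-0.002,0],[0,0,0.015]]
    - [0,[0.05,-0.003,0],[0,0,0.03]]
    - [0,[0.08,-0.005,-0.001],[0,0,0.05]]
    - [0,[0.11,-0.007,-0.002],[0,0,0.07]]
    - [0,[0.135,-0.008,-0.003],[0,0,0.085]]
    - [0,[0.152,-0.009,-0.004],[0,0,0.095]]
    - [0,[0.162,-0.01,-0.004],[0,0,0.1]]
    - [0,[0.166,-0.01,-0.004],[0,0,0.101]]
    - [0,[0.166,-0.01,-0.004],[0,0,0.101]]
    - [0,[0.166,-0.01,-0.004],[0,0,0.101]]

```text
time: 7.02
ee_pos: [0.5922, 0.2236, 0.2901]
eef_rot: [0.741, 0.672, -0.001, 0.0]
ft_force: [0.6, -0.6, -0.8]
width: 0.0115
```

Run:
```python
from h import *
from bench import *
go([.591,.2274,.24],-.097+np.pi/2)
s=camera("side")["pixels"][:,:,::-1];t=camera("top")["pixels"][:,:,::-1]
cv2.imwrite("pics/s5f.png",s);cv2.imwrite("pics/t5f.png",t)
cv2.imwrite("pics/s5.png",cv2.resize(s[130:270,210:350],None,fx=4.2,fy=4.2,interpolation=2))
cv2.imwrite("pics/t5.png",cv2.convertScaleAbs(cv2.resize(t[180:290,180:330],None,fx=5,fy=5,interpolation=2),alpha=2))
```

```text
t 7.0167 pos [0.59219611 0.22361711 0.29011676] F [ 0.6007449  -0.64184376 -0.81132908] w 0.011500403405891152
shift [ 0.0037 -0.0015  0.0501] turn [-0.0005  0.0012 -0.    ]
```

View pics/s5.png

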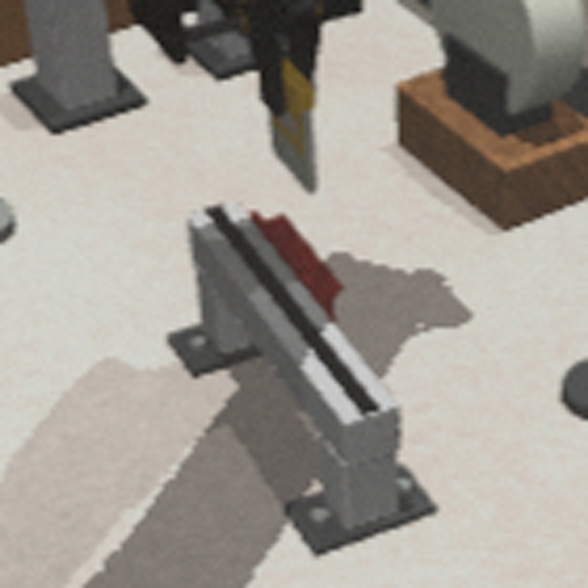

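View pics/t5.png

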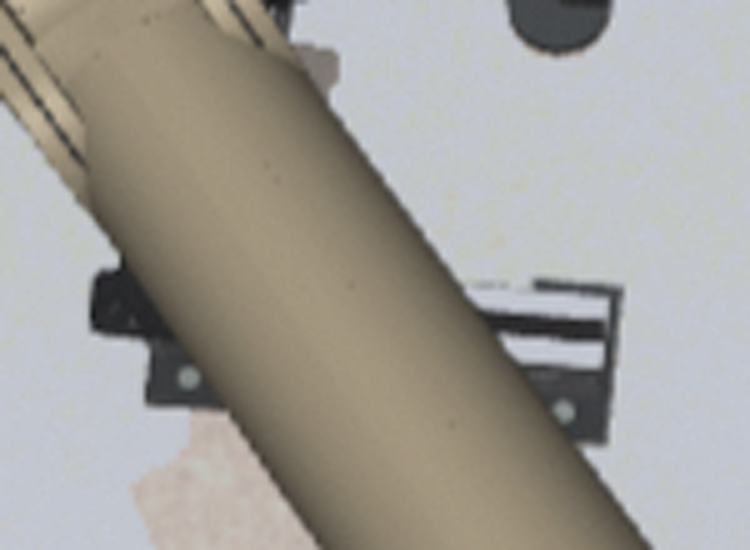

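Run:
```python
from h import *
np.set_printoptions(precision=1,suppress=True)
bar=[.5829,.1707,-.0968]; br=[.5883,.2274,-.0968]
f=4.2
tr=lambda q:((q-[210,130]+.5)*f-.5)
print("bar top",tr(proj(W(bar,[[-.01,.13,.105],[-.01,-.13,.105],[-.05,-.13,.105],[-.05,.13,.105]]),"side")))
print("flare edge .0165",tr(proj(W(br,[[.0165,.045,.099],[.0165,-.045,.099],[.0135,.048,.099],[.0135,-.048,.099]]),"side")))
c=[.5922,.2236,-.0968]
for z in(.167,.247): print("foot",z,tr(proj(W(c,[[.003,.03,z],[.003,-.03,z],[-.003,-.03,z]]),"side")))
im=cv2.imread("pics/s5.png")
for q in tr(proj(W(bar,[[-.01,.13,.105],[-.01,-.13,.105],[-.05,-.13,.105],[-.05,.13,.105]]),"side")): cv2.circle(im,tuple(int(v) for v in q),3,(0,255,0),1)
for q in tr(proj(W(br,[[.0165,.048,.099],[.0165,-.048,.099],[-.0045,-.048,.107],[-.0045,.048,.107]]),"side")): cv2.circle(im,tuple(int(v) for v in q),3,(255,255,0),1)
for q in tr(proj(W(c,[[.003,.03,.167],[.003,-.03,.167],[-.003,-.03,.167],[.006,-.03,.247]]),"side")): cv2.circle(im,tuple(int(v) for v in q),3,(255,0,255),1)
cv2.imwrite("pics/s5o.png",im[60:460,150:450].repeat(2,0)[:600].repeat(2,1))
```

```text
bar top [[236.5 198.5]
 [402.6 402.5]
 [345.5 422.2]
 [184.9 213.6]]
flare edge .0165 [[286.7 215. ]
 [341.7 280.6]
 [281.1 214.1]
 [339.7 284.1]]
foot 0.167 [[279.9 149.3]
 [317.6 192.4]
 [309.5 194.8]]
foot 0.247 [[272.6  44.9]
 [311.7  86.5]
 [303.2  88.8]]
```

View pics/s5o.png

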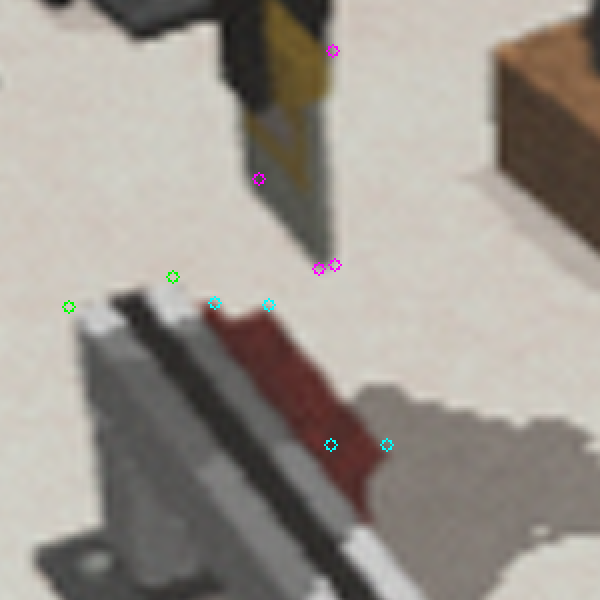

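arm_command:
  commands:
    - [0,[0.001,-0.001,0.005],[0,0,0]]
    - [0,[0.001,-0.0015,0.012],[0,0,0]]
    - [0,[0.001,-0.002,0.02],[0,0,0]]
    - [0,[0.001,-0.0025,0.028],[0,0,0]]
    - [0,[0.001,-0.0025,0.036],[0,0,0]]
    - [0,[0.001,-0.0025,0.044],[0,0,0]]
    - [0,[0.001,-0.0025,0.05],[0,0,0]]
    - [0,[0.001,-0.0025,0.054],[0,0,0]]
    - [0,[0.001,-0.0025,0.054],[0,0,0]]
    - [0,[0.001,-0.0025,0.054],[0,0,0]]

```text
time: 7.95
ee_pos: [0.5896, 0.2262, 0.2367]
eef_rot: [0.74, 0.672, -0.0, -0.0]
ft_force: [-0.3, -0.8, -0.2]
width: 0.0114
```

Run:
```python
from h import *
from bench import *
go([.5896,.225,.222],-.097+np.pi/2)
s=camera("side")["pixels"][:,:,::-1];
cv2.imwrite("pics/s6.png",cv2.resize(s[140:220,240:320],None,fx=7.5,fy=7.5,interpolation=2))
```

```text
t 7.95 pos [0.58961297 0.22619149 0.23666842] F [-0.33852515 -0.8376818  -0.21780842] w 0.011437993568384949
shift [-0.0012  0.0001  0.0147] turn [-0.0001  0.0001  0.0011]
```

View pics/s6.png

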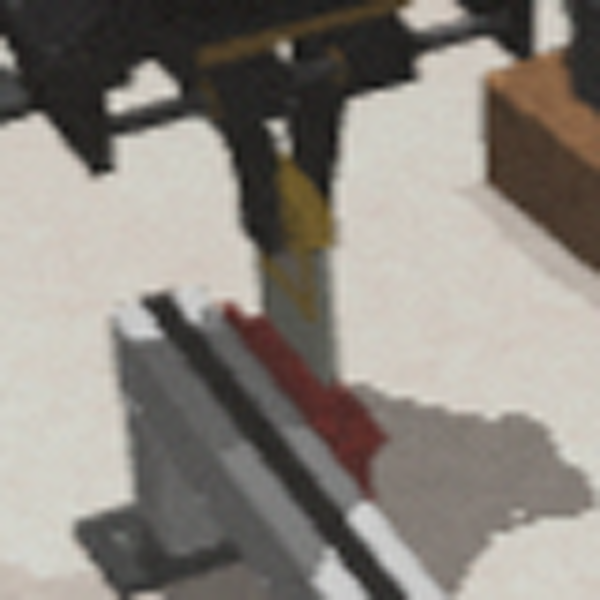

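The foot is just above the channel, between the back plate and the flare. I'll lower it slowly and watch the force.

arm_command:
  commands:
    - [0,[0,0,0.002],[0,0,0]]
    - [0,[0,0,0.004],[0,0,0]]
    - [0,[0,0,0.006],[0,0,0]]
    - [0,[0,0,0.008],[0,0,0]]
    - [0,[0,0,0.01],[0,0,0]]
    - [0,[0,0,0.012],[0,0,0]]
    - [0,[0,0,0.014],[0,0,0]]
    - [0,[0,0,0.016],[0,0,0]]
    - [0,[0,0,0.016],[0,0,0]]
    - [0,[0,0,0.016],[0,0,0]]

```text
time: 8.83
ee_pos: [0.5895, 0.2261, 0.2206]
eef_rot: [0.74, 0.672, -0.0, -0.0]
ft_force: [0.7, -0.2, -0.9]
width: 0.0116
```

Run:
```python
from h import *
from bench import *
go([.5896,.225,.222],-.097+np.pi/2)
print(read_state()["torque"])
s=camera("side")["pixels"][:,:,::-1];
cv2.imwrite("pics/s7.png",cv2.resize(s[140:220,240:320],None,fx=7.5,fy=7.5,interpolation=2))
```

```text
t 8.8333 pos [0.58954712 0.22609233 0.22058023] F [ 0.66841504 -0.196907   -0.88854459] w 0.011624442416711386
shift [-0.0011  0.0002 -0.0014] turn [-0.0002  0.0002  0.001 ]
[ 0.00100019 -0.16773048 -0.00787815]
```

View pics/s7.png

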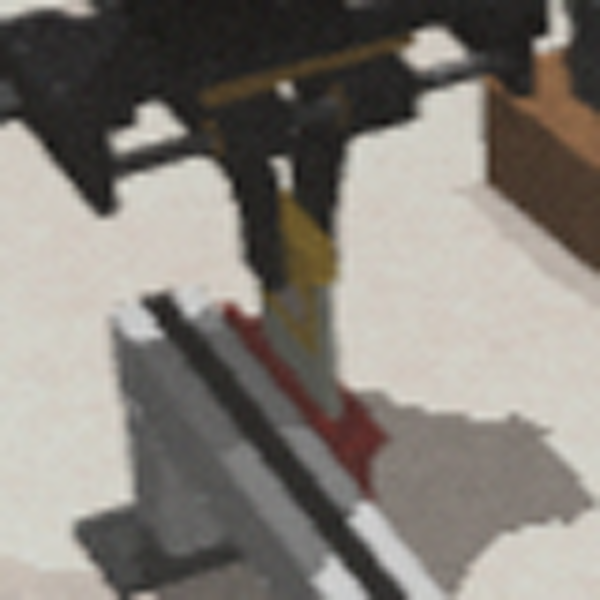

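The foot is at about 98 mm, inside the flare, with no contact force. I'll continue into the channel, stopping just above the strip.

arm_command:
  commands:
    - [0,[0,0,0.002],[0,0,0]]
    - [0,[0,0,0.004],[0,0,0]]
    - [0,[0,0,0.006],[0,0,0]]
    - [0,[0,0,0.0075],[0,0,0]]
    - [0,[0,0,0.009],[0,0,0]]
    - [0,[0,0,0.0105],[0,0,0]]
    - [0,[0,0,0.012],[0,0,0]]
    - [0,[0,0,0.014],[0,0,0]]
    - [0,[0,0,0.014],[0,0,0]]
    - [0,[0,0,0.014],[0,0,0]]

```text
time: 9.72
ee_pos: [0.5896, 0.2261, 0.2066]
eef_rot: [0.74, 0.672, -0.0, 0.0]
ft_force: [0.2, -0.8, -1.4]
width: 0.0118
```

Run:
```python
from h import *
from bench import *
go([.5896,.225,.2],-.097+np.pi/2)
print(read_state()["torque"])
s=camera("side")["pixels"][:,:,::-1];
cv2.imwrite("pics/s8.png",cv2.resize(s[140:220,240:320],None,fx=7.5,fy=7.5,interpolation=2))
```

```text
t 9.7167 pos [0.58957913 0.22610775 0.20663051] F [ 0.19556855 -0.83148124 -1.38653305] w 0.01178573264509745
shift [-0.0011  0.0001  0.0066] turn [-0.0001  0.0001  0.001 ]
[-0.00239902 -0.08254439 -0.00690337]
```

View pics/s8.png

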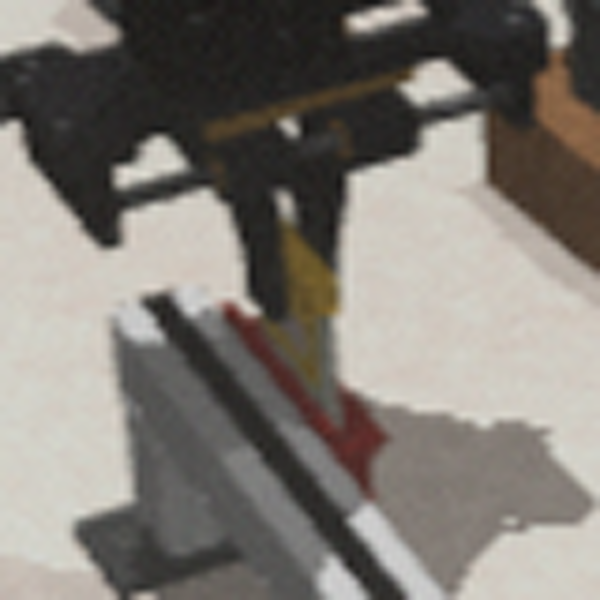

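The foot is about 6 mm below the mouth and moving freely in the channel. Next I'll press onto the spring.

arm_command:
  commands:
    - [0,[0,0,0.001],[0,0,0]]
    - [0,[0,0,0.002],[0,0,0]]
    - [0,[0,0,0.003],[0,0,0]]
    - [0,[0,0,0.004],[0,0,0]]
    - [0,[0,0,0.005],[0,0,0]]
    - [0,[0,0,0.006],[0,0,0]]
    - [0,[0,0,0.007],[0,0,0]]
    - [0,[0,0,0.008],[0,0,0]]
    - [0,[0,0,0.009],[0,0,0]]
    - [0,[0,0,0.009],[0,0,0]]

```text
time: 10.6
ee_pos: [0.5897, 0.2262, 0.1978]
eef_rot: [0.74, 0.672, 0.0, 0.0]
ft_force: [-0.2, -1.4, 3.7]
width: 0.0112
```

arm_command:
  commands:
    - [0,[0,0,0.0005],[0,0,0]]
    - [0,[0,0,0.001],[0,0,0]]
    - [0,[0,0,0.0015],[0,0,0]]
    - [0,[0,0,0.002],[0,0,0]]
    - [0,[0,0,0.002],[0,0,0]]
    - [0,[0,0,0.002],[0,0,0]]
    - [0,[0,0,0.002],[0,0,0]]
    - [0,[0,0,0.002],[0,0,0]]
    - [0,[0,0,0.002],[0,0,0]]
    - [0,[0,0,0.002],[0,0,0]]

```text
time: 11.43
ee_pos: [0.5897, 0.2261, 0.1958]
eef_rot: [0.74, 0.672, 0.0, 0.0]
ft_force: [-0.3, 0.3, 5.3]
width: 0.0119
```

The force follows the spring curve, about 5 mm down. Continuing to the stop.

arm_command:
  commands:
    - [0,[0,0,0.0005],[0,0,0]]
    - [0,[0,0,0.001],[0,0,0]]
    - [0,[0,0,0.0015],[0,0,0]]
    - [0,[0,0,0.002],[0,0,0]]
    - [0,[0,0,0.0025],[0,0,0]]
    - [0,[0,0,0.0025],[0,0,0]]
    - [0,[0,0,0.0025],[0,0,0]]
    - [0,[0,0,0.0025],[0,0,0]]
    - [0,[0,0,0.0025],[0,0,0]]
    - [0,[0,0,0.0025],[0,0,0]]

```text
time: 12.27
ee_pos: [0.5897, 0.2262, 0.1933]
eef_rot: [0.74, 0.672, 0.0, 0.0]
ft_force: [-1.2, -0.9, 5.8]
width: 0.0115
```

arm_command:
  commands:
    - [0,[0,0,0.0002],[0,0,0]]
    - [0,[0,0,0.0004],[0,0,0]]
    - [0,[0,0,0.0006],[0,0,0]]
    - [0,[0,0,0.0008],[0,0,0]]
    - [0,[0,0,0.001],[0,0,0]]
    - [0,[0,0,0.001],[0,0,0]]
    - [0,[0,0,0.001],[0,0,0]]
    - [0,[0,0,0.001],[0,0,0]]
    - [0,[0,0,0.001],[0,0,0]]
    - [0,[0,0,0.001],[0,0,0]]

```text
time: 13.1
ee_pos: [0.5898, 0.2262, 0.1928]
eef_rot: [0.74, 0.672, 0.0, 0.0]
ft_force: [-1.2, -1.3, 8.2]
width: 0.0118
```

arm_command:
  commands:
    - [0,[0,0,0.0002],[0,0,0]]
    - [0,[0,0,0.0004],[0,0,0]]
    - [0,[0,0,0.0006],[0,0,0]]
    - [0,[0,0,0.0008],[0,0,0]]
    - [0,[0,0,0.001],[0,0,0]]
    - [0,[0,0,0.001],[0,0,0]]
    - [0,[0,0,0.001],[0,0,0]]
    - [0,[0,0,0.001],[0,0,0]]
    - [0,[0,0,0.001],[0,0,0]]
    - [0,[0,0,0.001],[0,0,0]]
  squeeze: 50

```text
time: 13.93
ee_pos: [0.5901, 0.2263, 0.1927]
eef_rot: [0.74, 0.672, 0.001, 0.001]
ft_force: [-3.5, -2.1, 14.4]
width: 0.012
```

Run:
```python
from h import *
from bench import *
go([.5896,.225,.19],-.097+np.pi/2)
for i in range(4):
    s=camera("side")["pixels"][:,:,::-1]; r=read_state(); print(r["ft_force"],r["torque"],r["ee_pos"])
cv2.imwrite("pics/s9.png",cv2.resize(s[140:220,240:320],None,fx=7.5,fy=7.5,interpolation=2))
```

```text
t 13.9333 pos [0.59005704 0.22632262 0.19269806] F [-3.53936298 -2.13777972 14.371202  ] w 0.011971758220318455
shift [-0.0014 -0.0003  0.0027] turn [ 0.0018 -0.0004  0.0009]
[-2.85107523 -2.29662806 14.78439533] [-0.52588583  0.63278275  0.0058023 ] [0.59003936 0.22634336 0.19268635]
[-2.11995352 -2.51205048 14.28286726] [-0.52220083  0.62179773  0.02680747] [0.5900159  0.22630948 0.19267013]
[-2.45040703 -2.0001267  15.73974863] [-0.50614151  0.61813044 -0.01437857] [0.59005539 0.22629337 0.19268638]
[-2.81111898 -2.67664887 13.55694893] [-0.47027766  0.61705782 -0.01598896] [0.59005114 0.22632954 0.19270221]
```

View pics/s9.png

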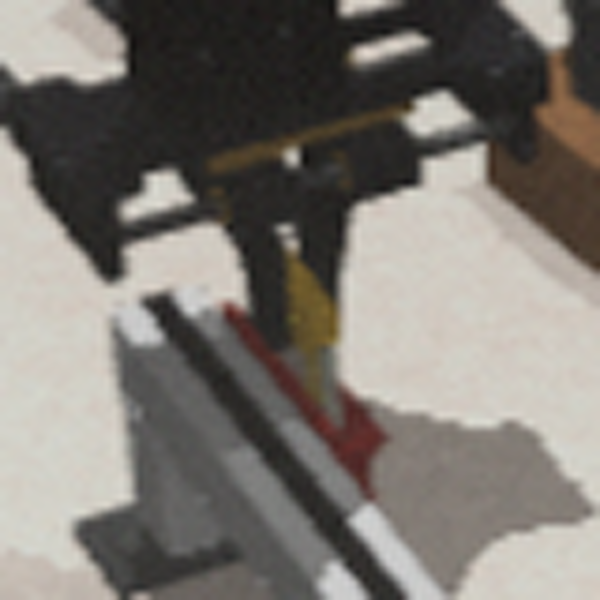

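The force rose sharply to about 14 N at TCP z 0.1927. That puts the foot at about 70 mm, which is the stop height, and the tool is vertical to about 2 mrad. Handing in while holding.

Run:
```python
from bench import *
s=read_state(); print(s["time"],s["ee_pos"],s["ft_force"],s["width"])
print(close_job())
```

```text
14.1333 [0.59005114 0.22632954 0.19270221] [-2.81111898 -2.67664887 13.55694893] 0.011552955096628936
the job is handed in; nothing more can be done
None
```

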